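# Recharge the dry box with a moisture absorber

## Task

Push the lid of the dry storage box up and over until it stays open by itself with the hand off it. Then take the eight-sided moisture-absorber canister out of the slanted rack and stand it upright, set down gently and not dropped, on the floor of the box in the empty bay beside the slide block, and let go. Leave the lid open, and leave the round jar, the beaker and the dish where they are.

Things in the scene. Friction and masses are not known exactly. Their poses are not given: they have to be found in the camera images.
- box: Black plastic dry storage box fixed to the bench, 160 mm (x) by 270 mm (y) by 100 mm high, walls and floor 5 mm thick, origin under its centre, x pointing from its front (lip side, towards the robot) to its rear (hinge side), z up. Inside, a grey block of microscope slides 45 mm high is fixed on the +y side and fills the box from y = +32 mm to the +y wall; the rest of the floor is the empty bay.
- lid (a joint): Angle of the box's grey lid: 0 closed, growing as its front rises, 1.9 fully open (leaning back 19 degrees beyond upright on its stop). The hinge turns freely: below about 1.55 it falls shut, above about 1.6 it falls open by itself. The lid is a flat panel 6 mm thick, 270 mm wide (y), about 0.35 kg; its underside lies on the box rim, 100 mm above the bench, when closed.
- lid_hinge (a point): Middle of the lid's hinge line, on the rear top edge of the box, at the height of the lid's underside; the hinge line runs along the box's y. Its axes are those of the box.
- lid_lip (a point): Middle of the lower edge of the lid's front lip, 192 mm from the hinge line; moves with the lid. The lip is 110 mm wide and sticks out 32 mm beyond the box's front wall when closed, with free space under it down to the bench.
- bay (a point): Centre of the empty bay, on the upper face of the box floor (5 mm above the bench). Free floor about it: +-75 mm along the box's x, +-80 mm along its y. Axes are those of the box.
- canister_center (a point): Centre of the moisture-absorber canister: an eight-sided white plastic prism, 60 mm across flats, 110 mm tall, with a black perforated cap flush on top, about 0.28 kg. Its z runs along its long axis from foot to cap; flats face its +-x and +-y. It starts in one of the two places of the rack with its cap end leaning 0.55 rad (31.5 degrees) from vertical towards the rack's front.
- jar_center (a point): Centre of a round white jar, 60 mm in diameter and 110 mm tall, with a plain black cap, that leans in the rack's other place; stays there.
- rack: Steel rack fixed to the bench, 130 mm (x) by 204 mm (y), origin under its centre, front towards -x. Two places at y = +60 and -60 mm, each with a sloping foot plate (its middle 40 mm above the bench), a sloping plate that supports the front side of the leaning thing up to 50 mm along it from the foot, and side cheeks up to 25 mm along it; the upper 60 mm of the canister stands free.
- beaker_center (a point): Centre of a glass beaker, 66 mm in diameter, 85 mm tall, standing on the bench.
- dish_center (a point): Centre of a covered glass dish, 94 mm in diameter, 18 mm tall, on the bench.
There are look-alikes about, which are no part of the job. Leave any green look-alike of the part that bears canister_center alone.

How it is judged:
On the way:
1. the lid stands open beyond its balance point with the hand off it (value of joint lid above 1.7 rad and contact force between each of the arm, the fingers and box below 0.05 N), for 0.3 s.
At the end, for the whole second after the job is handed in: The lid stands open by itself (beyond 1.7 rad); the canister stands cap up on the box floor in the empty bay, within 6 degrees of upright, its centre within 60 mm of the bay's centre along either side and at standing height (within 7 mm), released; the jar, beaker and dish are where they were (value of joint lid above 1.7 rad and x of canister_center in the frame of bay between -0.06 and 0.06 m and y of canister_center in the frame of bay between -0.06 and 0.06 m and z of canister_center in the frame of bay between 0.048 and 0.062 m and angle between the z axis of canister_center and the z axis of bay, either way round below 0.1 rad and angle between canister_center's own z axis and vertical below 0.1 rad); the robot touches nothing.
It fails at once if the canister is dropped: it falls free of the fingers faster than 0.45 m/s (a drop of about 10 mm or more) (contact force between the fingers and canister below 0.05 N and linear speed of canister above 0.45 m/s).
It fails at once if the round jar is moved more than 25 mm (distance of jar_center from where it was at the start of the episode above 0.025 m).
It fails at once if the beaker is moved more than 25 mm (distance of beaker_center from where it was at the start of the episode above 0.025 m).
It fails at once if the dish is moved more than 25 mm (distance of dish_center from where it was at the start of the episode above 0.025 m).
It also fails if it takes over 67 s, if anything falls off the work surface, if the arm or the gripper's body presses on something with over 40 N, if the wrist force passes 120 N, or if a joint passes its speed limit or range.

## Robot

A 6-joint arm with a two-finger parallel gripper is mounted at the origin on the work surface. World frame = base frame: x ahead of the robot, y to its left, z up, the work surface at z = 0. Lengths are in m, angles in rad, forces in N, time in s.
With the tool pointing down it reaches from about 0.35 to 0.85 m from the base axis. Payload 8.1 kg.
Tool frame: the origin (TCP) lies at the very end of the fingers, on their centre line; the grasp point (between the pads) lies 19 mm behind it; z points along the fingers, y is the line along which they close (so a half turn about z gives the same grasp; the last joint's range is limited). The gripper opens to 93 mm and grips with 3 to 60 N. Pads are 15 mm wide; open, the fingers measure 128 mm over their backs; the gripper's body (75 mm by 188 mm) begins 65 mm behind the grasp point.
Start: joints at [-1.193, 0.13, 1.488, -0, 1.523, -0.085], TCP at [0.268, -0.537, 0.219] pointing down, gripper open.
Joint ranges: [-2.96, 2.96], [-0.89, 2.26], [0.02, 2.5], [-1.34, 4.48], [0, 2.73], [-2.66, 2.66]. Speed limits (rad/s): [2.39, 2.39, 2.79, 3.14, 3.14, 3.14].

## Interface

Orientations are given as a rotation vector (axis times angle).
In Python, from plant import robot gives the robot as it stands. The module is installed in compiled form; this text tells all that it offers.
- The arm moves only by the tool play_rows, never from a script. Its argument "increments" is text: rows parted by semicolons, each of 5 numbers parted by spaces: the shift along the tool's x, y, z in mm, then the turn about the tool's z in degrees, then the closure, from -1 (fully open) to 1 (shut). In form: dx dy dz yaw claw; .... A call has 1 to 20 rows; each row is the pose to reach, as a shift and turn from the pose commanded when the call began, along the tool's axes at that moment; what a row does not reach only later rows make up. A row lasts 1/10 s, in which the tool goes at most 50 mm and 8.59 degrees, less where a joint would pass 70% of its speed; a pose out of reach is approached as far as the arm can. A call with a gripper value outside its range is refused whole. The fingers move at their own pace and stop on an object; "force" is the grip in N (left out, the last holds). Time passes only in rows, so rows that repeat a pose let the fingers close. It gives the time, the measured TCP pose, the force, the opening and the grip force at its end, in the units of the state.
- robot.read_state(): the state, without advancing time (a new reading comes with each control period).
- robot.read_camera(name): name is "side" or "top"; returns the picture (420x560x3 uint8, blue, green, red); there is no depth.
- robot.calibration(name): a dict with "vertical_fov" (degrees; the focal length in pixels is half the picture's height over the tangent of half this angle, whatever the lens; pixels are square), "cx", "cy" (the principal point, pixels), "rvec" (rotation vector, rad) and "tvec" (3), from world to camera coordinates, as OpenCV has them. Camera axes: x right, y down, z forward; pixel columns grow to the right and rows downward; lengths in m; the calibration is good to about 2 mm. A picture is of the moment at which its call begins. calibration takes no time and is no camera call.
- robot.close_job(): hands the job in; it is judged then, once.
Trained networks look in the newest picture that a camera, given by its name, has taken for a name from the list of things; names that differ only in an ending like _2 or _b are one class to them, and where a whole thing is asked for, a point or a joint stands for the part that bears it (a point fixed in the world has none). Each returns a list of dicts, best first, with "conf" (0 to 1); they miss things now and then, are a little off and sometimes report something else, mostly with a low value. They report only what shows in the picture. A call takes as long as a camera call. They do not tell look-alikes from the thing itself.
- robot.recognise(camera, query): "centre" ([x, y, z] in m, in world coordinates, good to about 4 mm: the middle of the surface that is visible of it).
- robot.regions_of(camera, query): "pixels" (420x560 bool, what is visible of it).
- robot.landmark_of(camera, query): "centre" ([x, y, z] in m, in world coordinates, good to about 4 mm: a listed point, or the origin of a listed thing).
The state is a dict: "t": time; "q": joint angles; "dq": joint speeds; "joint_torque": joint torques, N m; "tool_pos": TCP position; "orientation": TCP orientation; "force": force on the tool from outside, world axes, zero at the start; "wrist_torque": the same for the moment, N m; "opening": finger opening in m; "gripper_force": force on a finger pad.
Only numpy, scipy, OpenCV 4.12 (cv2) and the standard library are available. Lean on these libraries where they do the work, as an engineer would, in place of code of your own. Each camera call takes 0.05 s, during which the arm holds its last target. There are 200 camera calls.

## Working session

There is one attempt and no reset: what is moved stays moved. The work goes in short steps, Python scripts to look and compute and a tool call to move; the robot and the scene stay as the last step left them, time stands still between calls to the robot, and variables do not carry over. Pictures are saved under pics/ and viewed, at most 10 in all, crops included, and the job is handed in when it is done.

Besides the shell and the picture viewer there is one more tool, called as name(argument=value, ...) on one line, values as JSON. play_rows: Moves the arm, as the interface text tells. Its arguments: {"type":"object","properties":{"increments":{"type":"string"},"force":{"type":"number"}},"required":["increments"]}

```bash
mkdir -p pics; cat > h.py <<'E'
import numpy as np, cv2
from scipy.spatial.transform import Rotation as R
from plant import robot
def cal(n):
    c=robot.calibration(n); f=210/np.tan(np.radians(c["vertical_fov"])/2)
    K=np.array([[f,0,c["cx"]],[0,f,c["cy"]],[0,0,1]]); return K,np.array(c["rvec"],float),np.array(c["tvec"],float)
def proj(n,P):
    K,r,t=cal(n); return cv2.projectPoints(np.atleast_2d(np.array(P,float)),r,t,K,None)[0][:,0]
def unproj(n,uv,z):
    K,r,t=cal(n); Rm=cv2.Rodrigues(r)[0]; d=Rm.T@np.linalg.inv(K)@[uv[0],uv[1],1]; o=-Rm.T@t
    return o+d*(z-o[2])/d[2]
E
python3 - <<'E'
from h import *
for n in("top","side"):
    im=robot.read_camera(n); cv2.imwrite(f"pics/{n}0.png",im)
    for q in("box","lid_hinge","lid_lip","bay","canister_center","jar_center","rack","beaker_center","dish_center"):
        for d in robot.landmark_of(n,q)[:3]:
            c=np.array(d["centre"]); print(n,q,round(d["conf"],2),c.round(3),proj(n,c)[0].round())
print(robot.read_state())
E
```

```text
top box 0.68 [ 0.57   0.232 -0.003] [177. 208.]
top box 0.32 [ 0.507 -0.168  0.084] [350. 231.]
top lid_hinge 0.81 [0.651 0.228 0.097] [171. 165.]
top lid_lip 0.77 [0.461 0.235 0.101] [164. 251.]
top bay 0.3 [ 0.516 -0.285  0.088] [403. 227.]
top canister_center 0.72 [ 0.562 -0.023  0.032] [283. 209.]
top canister_center 0.68 [ 0.51  -0.167  0.085] [350. 230.]
top canister_center 0.6 [ 0.706 -0.102  0.028] [317. 150.]
top jar_center 0.59 [ 0.512 -0.289  0.086] [405. 229.]
top rack 0.81 [ 0.543 -0.226  0.001] [367. 219.]
top dish_center 0.95 [ 0.391 -0.008  0.008] [277. 283.]
side box 0.98 [0.578 0.23  0.   ] [190. 329.]
side lid_hinge 0.77 [0.651 0.229 0.098] [143. 273.]
side lid_lip 0.34 [ 0.574  0.228 -0.002] [193. 330.]
side lid_lip 0.33 [ 0.539 -0.224 -0.   ] [324. 182.]
side canister_center 0.88 [ 0.706 -0.101  0.03 ] [231. 180.]
side canister_center 0.77 [ 0.323 -0.177  0.034] [418. 213.]
side canister_center 0.74 [ 0.558 -0.027  0.03 ] [276. 223.]
side jar_center 0.83 [ 0.517 -0.284  0.086] [347. 139.]
side rack 0.76 [ 0.539 -0.226 -0.001] [324. 182.]
side beaker_center 0.97 [0.78  0.043 0.042] [160. 205.]
side dish_center 0.65 [ 0.388 -0.007  0.005] [354. 269.]
{'t': 1.0, 'q': array([-1.19339518e+00,  1.30353839e-01,  1.48819627e+00,  1.02511176e-05,
        1.52298944e+00, -8.54107775e-02]), 'dq': array([-3.35837520e-04, -1.58591941e-03,  9.96718947e-06,  6.53318292e-04,
       -2.55377715e-04, -1.93584091e-03]), 'joint_torque': array([-1.02837952e-03, -5.59782672e+01, -4.92060721e+01,  7.66538666e-02,
        2.27003224e-02, -1.84778162e-05]), 'tool_pos': array([ 0.26790278, -0.53688546,  0.21866487]), 'orientation': array([3.05780368e+00, 7.20499991e-01, 2.80491651e-05]), 'force': array([-0.41326032,  0.75857754, -0.09661267]), 'wrist_torque': array([ 0.01014856, -0.00215762, -0.01045245]), 'gripper_force': 0.0, 'opening': 0.09290845126258042}
```

View pics/top0.png

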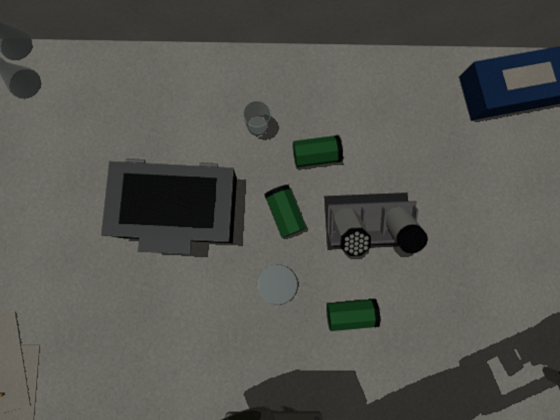

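View pics/side0.png

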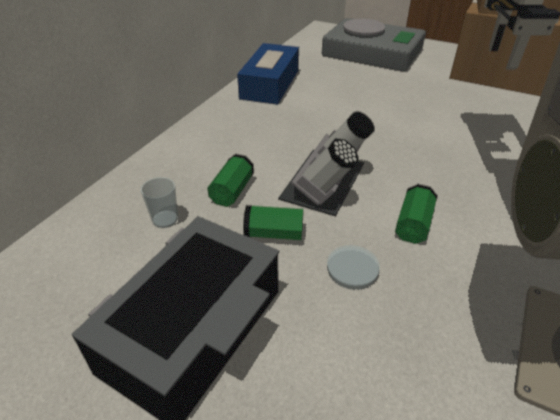

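Possible confusions, as top-picture pixels:
- Perforated white canister in the rack's +y place: (355,240).
- Plain-capped white jar: (410,238).
- Green look-alikes: (318,151), (285,211) and (353,314).

The description matches the perforated one at (355,240). In the side picture it is at (343,152). I'll check that in one crop.

```bash
cat >> h.py <<'E'
def inc(p,ang=None):
    "world target TCP (m), world heading of tool x (deg) -> increments mm/deg"
    s=robot.read_state(); Rm=R.from_rotvec(s["orientation"]).as_matrix()
    d=Rm.T@(np.array(p)-s["tool_pos"])*1000; a=np.degrees(np.arctan2(Rm[1,0],Rm[0,0]))
    print("t",s["t"].__round__(2),"inc",d.round(1),"yaw",None if ang is None else round((a-ang+180)%360-180,1),"heading",a.round(1))
E
python3 - <<'E'
from h import *
im=cv2.imread("pics/top0.png")[185:265,310:440]; im2=cv2.imread("pics/side0.png")[95:220,270:400]
cv2.imwrite("pics/crop.png",np.hstack([cv2.resize(im,(400,246*1),interpolation=2),cv2.resize(im2,(256,246),interpolation=2)]))
# lid corners in the top picture, at z=.106
m=robot.regions_of("top","lid")
if m:
    k=m[0]["pixels"].astype(np.uint8); c=max(cv2.findContours(k,0,2)[0],key=cv2.contourArea)
    p=np.array([unproj("top",q[0],.106)[:2] for q in c],np.float32); print(m[0]["conf"],cv2.minAreaRect(p), p.min(0),p.max(0))
m=robot.regions_of("top","rack")
for uv in((105,238),(113,162),(237,168),(236,240)): print(unproj("top",uv,.106).round(3))
inc([.43,.235,.2],-2.3)
E
```

```text
0.62 ((0.5564999580383301, 0.22943493723869324), (0.2701333165168762, 0.19408617913722992), 87.2168960571289) [0.45808882 0.09182908] [0.65658206 0.3667731 ]
[0.489 0.357 0.106]
[0.654 0.35  0.106]
[0.643 0.082 0.106]
[0.486 0.081 0.106]
t 1.1 inc [ 489.7 -618.3   18.6] yaw 28.8 heading 26.5
```

View pics/crop.png

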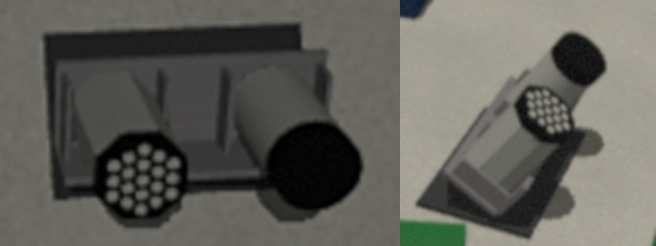

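The crop shows the octagonal perforated cap on the left, at +y, and the plain round jar on the right. The canister choice is confirmed. Next I move to the front of the lip with the fingers shut.

play_rows(increments="25 -31 1 1.5 1;60 -75 2 4 1;100 -126 4 6 1;138 -174 5 8 1;175 -221 7 10 1;212 -268 8 12 1;249 -315 10 14 1;286 -362 11 16 1;323 -409 12 18 1;360 -456 14 21 1;397 -503 15 24 1;430 -545 17 26 1;460 -583 18 28 1;480 -608 18 28.8 1;490 -618 18 29 1;490 -618 18 29 1;490 -618 18 29 1", force=20)

```text
t: 2.8
tool_pos: [0.43, 0.2397, 0.1996]
orientation: [-3.14, 0.06, 0.003]
force: [-0.2, -0.1, -0.1]
opening: 0.0002
gripper_force: 0.0
```

play_rows(increments="0 0 40 0 1;0 0 80 0 1;0 0 110 0 1;0 0 112 0 1;0 0 112 0 1;4 0 112 0 1;8 0 112 0 1;11 0 112 0 1;13 0 112 0 1;13 0 112 0 1")

```text
t: 3.8
tool_pos: [0.444, 0.2344, 0.0891]
orientation: [-3.141, 0.068, -0.001]
force: [-0.1, -0.3, -0.6]
opening: 0.0005
gripper_force: 0.0
```

play_rows(increments="2 0 0 0 1;4 0 0 0 1;6 0 0 0 1;8 0 0 0 1;8 0 0 0 1")

```text
t: 4.3
tool_pos: [0.451, 0.234, 0.0885]
orientation: [3.141, -0.068, -0.002]
force: [-2.7, 0.5, 1.7]
opening: 0.0004
gripper_force: 1.5
```

play_rows(increments="2 0 0 0 1;3 0 0 0 1;3 0 0 0 1")

```text
t: 4.6
tool_pos: [0.4511, 0.2339, 0.0884]
orientation: [3.14, -0.067, -0.011]
force: [-19.6, -0.9, 14.0]
opening: 0.0004
gripper_force: 9.6
```

play_rows(increments="0 0 -2 0 1;0 0 -4 0 1;0 0 -6 0 1;0 0 -6 0 1")

```text
t: 5.0
tool_pos: [0.4511, 0.2339, 0.0929]
orientation: [3.14, -0.067, -0.011]
force: [-10.6, 2.9, -1.5]
opening: 0.0002
gripper_force: 5.3
```

```bash
python3 - <<'E'
from h import *
s=robot.read_state(); print(s["tool_pos"],s["force"],s["t"])
im=robot.read_camera("side"); cv2.imwrite("pics/s1.png",cv2.resize(im[180:420,60:380],(800,600)))
E
```

```text
[0.45109705 0.23388068 0.09288596] [-10.63025443   2.90000348  -1.50510006] 5.0
```

View pics/s1.png

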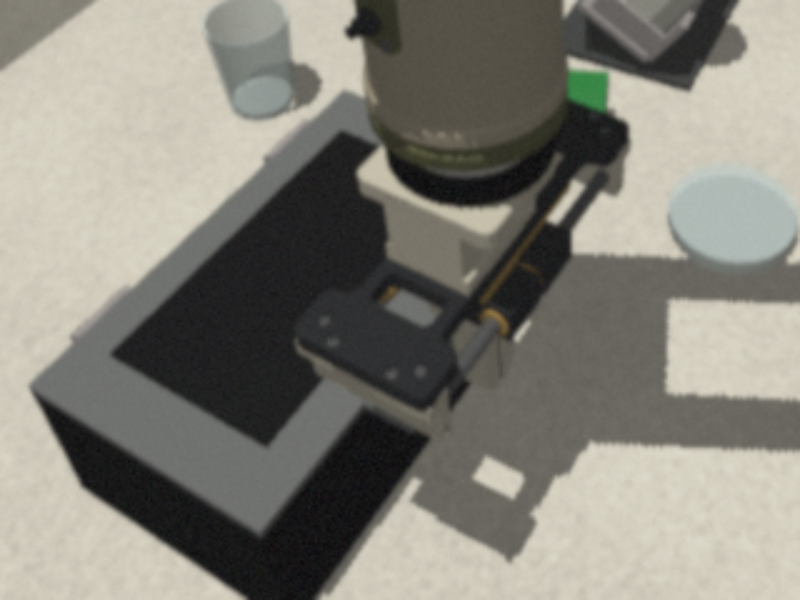

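The gripper is in front of the lip, which meets the fingers at about (430,420) in the crop. Fz of about -1.5 N suggests friction is carrying the lip. I'll keep going up along the arc.

play_rows(increments="1 0 -4 0 1;1 0 -8 0 1;1.5 0 -12 0 1;2 0 -16 0 1;2.5 0 -20 0 1;3 0 -24 0 1;3 0 -24 0 1")

```text
t: 5.75
tool_pos: [0.4535, 0.2338, 0.117]
orientation: [3.14, -0.067, -0.013]
force: [-15.1, 1.4, 0.6]
opening: 0.0004
gripper_force: 7.4
```

play_rows(increments="1 0 -5 0 1;2 0 -10 0 1;3 0 -14 0 1;4 0 -18 0 1;5 0 -23 0 1;7 0 -28 0 1;9 0 -34 0 1;11 0 -40 0 1;14 0 -47 0 1;17 0 -54 0 1;21 0 -61 0 1;25 0 -68 0 1;29 0 -75 0 1;32 0 -80 0 1;32 0 -80 0 1")

```text
t: 7.25
tool_pos: [0.4873, 0.2323, 0.1995]
orientation: [3.14, -0.067, -0.007]
force: [-17.2, -1.9, 10.2]
opening: 0.0004
gripper_force: 8.5
```

play_rows(increments="4 0 -4 0 1;8 0 -8 0 1;12 0 -13 0 1;18 0 -18 0 1;24 0 -23 0 1;30 0 -28 0 1;37 0 -33 0 1;45 0 -38 0 1;54 0 -43 0 1;63 0 -48 0 1;72 0 -52 0 1;80 0 -54 0 1;89 0 -56 0 1;89 0 -56 0 1")

```text
t: 8.65
tool_pos: [0.5794, 0.2281, 0.2544]
orientation: [3.141, -0.069, 0.0]
force: [-1.6, -1.1, -0.4]
opening: 0.0004
gripper_force: 0.4
```

```bash
python3 - <<'E'
from h import *
im=robot.read_camera("side"); cv2.imwrite("pics/s2.png",im[150:420,60:380])
inc([.70,.235,.25])
E
```

```text
t 8.7 inc [120.8 -12.1   4.1] yaw None heading -2.5
```

View pics/s2.png

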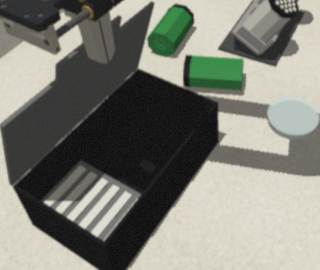

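The lid is nearly upright and held by the fingers. I'll push it on over and then back off.

play_rows(increments="8 0 0 0 1;16 0 0 0 1;24 0 0 0 1;32 0 0 0 1;40 0 0 0 1;48 0 0 0 1;56 0 0 0 1;64 0 0 0 1;72 0 0 0 1;80 0 0 0 1;86 0 0 0 1;90 0 0 0 1;90 0 0 0 1;70 0 -10 0 1;30 0 -30 0 1;0 0 -40 0 1;-40 0 -40 0 1;-60 0 -40 0 1")

```text
t: 10.5
tool_pos: [0.5162, 0.2315, 0.2958]
orientation: [-3.14, 0.067, -0.002]
force: [0.1, 0.1, 0.7]
opening: 0.0006
gripper_force: 0.0
```

```bash
python3 - <<'E'
from h import *
im=robot.read_camera("side"); cv2.imwrite("pics/s3.png",im[100:420,40:380])
top=robot.read_camera("top")
for n in("side","top"):
  for q in("box","lid_lip","lid_hinge","bay","rack","canister_center","jar_center"):
    for d in robot.landmark_of(n,q)[:3]: print(n,q,round(d["conf"],2),np.round(d["centre"],3))
E
```

```text
side box 0.95 [ 0.572  0.228 -0.002]
side lid_lip 0.85 [0.719 0.224 0.278]
side lid_hinge 0.67 [0.649 0.228 0.1  ]
side bay 0.97 [0.571 0.18  0.003]
side bay 0.61 [0.715 0.228 0.281]
side rack 0.74 [ 0.544 -0.226 -0.002]
side rack 0.65 [ 0.576  0.228 -0.002]
side rack 0.26 [0.649 0.227 0.1  ]
side canister_center 0.97 [ 0.326 -0.18   0.035]
side canister_center 0.86 [ 0.559 -0.025  0.03 ]
side canister_center 0.79 [ 0.512 -0.169  0.085]
side jar_center 0.75 [ 0.517 -0.284  0.087]
side jar_center 0.24 [0.714 0.224 0.279]
top box 0.93 [ 0.572  0.23  -0.002]
top lid_lip 0.93 [0.715 0.225 0.284]
top lid_hinge 0.88 [0.652 0.226 0.098]
top bay 0.77 [0.57  0.186 0.004]
top rack 0.94 [ 0.544 -0.224 -0.001]
top canister_center 0.93 [ 0.325 -0.18   0.032]
top canister_center 0.77 [ 0.564 -0.022  0.031]
top jar_center 0.72 [ 0.515 -0.287  0.088]
```

View pics/s3.png

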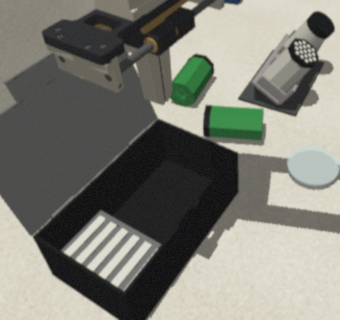

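The lid is open by itself: the lip at z≈0.28 and x≈0.717 gives about 1.92 rad. In the crop it leans back at about (80,140), the empty bay is at (170,195), and the canister is still in the rack at (285,70).

```bash
python3 - <<'E'
from h import *
inc([.498,-.1685,.23],2.4)
E
```

```text
t 11.3 inc [ -3.1 400.   64.6] yaw -4.9 heading -2.5
```

play_rows(increments="0 20 5 0 -1;0 55 10 -1 -1;-1 95 15 -1 -1;-1 135 20 -2 -1;-2 175 30 -3 -1;-2 215 40 -4 -1;-3 255 50 -5 -1;-3 295 60 -5 -1;-3 335 65 -5 -1;-3 365 65 -5 -1;-3 385 65 -5 -1;-3 400 65 -5 -1;-3 400 65 -5 -1;-3 400 65 -5 -1")

```text
t: 12.7
tool_pos: [0.4981, -0.168, 0.2297]
orientation: [-3.14, -0.069, -0.0]
force: [1.0, 0.6, -0.5]
opening: 0.093
gripper_force: 0.0
```

```bash
python3 - <<'E'
from h import *
inc([.498,-.1685,.088],2.4)
E
```

```text
t 12.7 inc [ -0.2   0.6 141.7] yaw 0.1 heading 2.5
```

play_rows(increments="0 0 30 0 -1;0 0 70 0 -1;0 0 105 0 -1;0 0 130 0 -1;0 0 142 0 -1;0 0 142 0 -1;0 0 142 0 1;0 0 142 0 1;0 0 142 0 1;0 0 142 0 1;0 0 142 0 1;0 0 142 0 1;0 0 142 0 1;0 0 142 0 1;0 0 142 0 1;0 0 142 0 1", force=15)

```text
t: 14.3
tool_pos: [0.4985, -0.1685, 0.0883]
orientation: [3.141, 0.069, 0.002]
force: [0.4, 2.3, 5.5]
opening: 0.0602
gripper_force: 15.0
```

play_rows(increments="0 0 -3 0 1;0 0 -8 0 1;0 0 -16 0 1;0 0 -26 0 1;0 0 -38 0 1;0 0 -50 0 1;0 0 -65 0 1;0 0 -80 0 1;0 0 -95 0 1;0 0 -110 0 1;0 0 -122 0 1;0 0 -130 0 1;0 0 -130 0 1")

```text
t: 15.6
tool_pos: [0.4987, -0.1688, 0.2192]
orientation: [3.14, 0.069, 0.003]
force: [-0.6, -0.2, -2.9]
opening: 0.0605
gripper_force: 14.9
```

```bash
python3 - <<'E'
from h import *
im=robot.read_camera("side"); cv2.imwrite("pics/s4.png",cv2.resize(im[20:240,220:440],(600,600)))
inc([.57,.183,.22],-2.5)
E
```

```text
t 15.65 inc [  87.1 -348.1   -2. ] yaw 5.0 heading 2.5
```

View pics/s4.png

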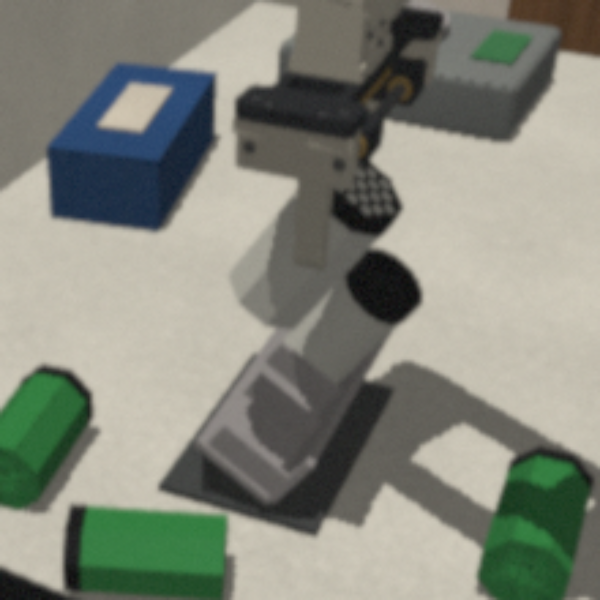

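The canister is held on its flats, still tilted (about (320,230) in the crop), and the jar is untouched in the rack. The plan is to carry it over the bay, lower it, and turn it upright by pressing its foot against the rear wall.

```bash
python3 - <<'E'
from h import *
inc([.560,.1825,.225],-2.6)
E
```

```text
t 15.65 inc [  77.1 -348.    -7. ] yaw 5.1 heading 2.5
```

play_rows(increments="2 -8 -2 0 1;6 -25 -5 0 1;11 -48 -7 1 1;17 -75 -7 1 1;23 -105 -7 2 1;30 -135 -7 2 1;37 -165 -7 3 1;44 -195 -7 3 1;51 -225 -7 4 1;57 -255 -7 4 1;63 -282 -7 5 1;68 -306 -7 5 1;72 -326 -7 5 1;75 -340 -7 5 1;77 -348 -7 5 1;77 -348 -7 5 1;77 -348 -7 5 1")

```text
t: 17.35
tool_pos: [0.5596, 0.1821, 0.2244]
orientation: [3.14, -0.068, -0.001]
force: [-0.4, -0.6, -2.4]
opening: 0.0598
gripper_force: 15.0
```

```bash
python3 - <<'E'
from h import *
im=robot.read_camera("side"); cv2.imwrite("pics/s5.png",cv2.resize(im[80:420,60:400],(600,600)))
inc([.560,.1825,.08],-2.6)
E
```

```text
t 17.4 inc [  0.4  -0.8 144.5] yaw 0.1 heading -2.5
```

View pics/s5.png

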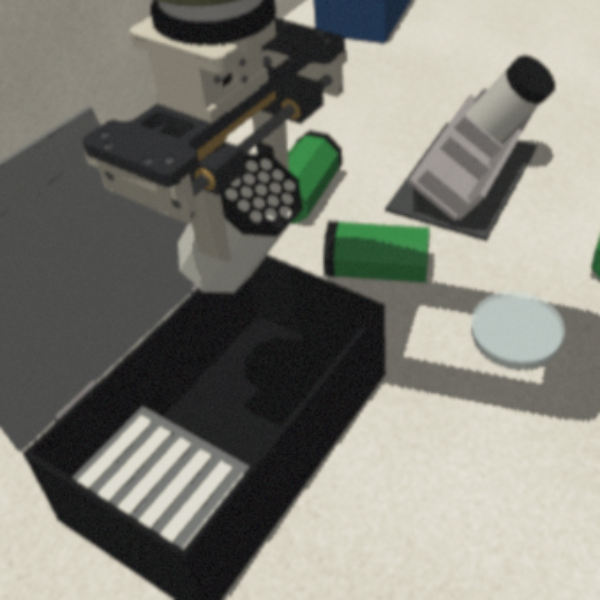

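The canister is above the bay, still tilted with its foot towards the lid (about (210,270)). The box below is clear, so I lower it.

play_rows(increments="0 0 8 0 1;0 0 22 0 1;0 0 40 0 1;0 0 60 0 1;0 0 80 0 1;0 0 98 0 1;0 0 112 0 1;0 0 122 0 1;0 0 131 0 1;0 0 138 0 1;0 0 143 0 1;0 0 143 0 1;0 0 143 0 1")

```text
t: 18.7
tool_pos: [0.56, 0.1827, 0.0821]
orientation: [-3.141, 0.068, -0.001]
force: [0.1, 0.3, -3.3]
opening: 0.06
gripper_force: 15.0
```

play_rows(increments="4 0 0 0 1;8 0 0 0 1;12 0 0 0 1;16 0 0 0 1;20 0 0 0 1;23 0 0 0 1;26 0 0 0 1;29 0 0 0 1;32 0 0 0 1;35 0 0 0 1;38 0 0 0 1;40 0 0 0 1;42 0 0 0 1;42 0 0 0 1", force=10)

```text
t: 20.1
tool_pos: [0.6011, 0.1809, 0.0814]
orientation: [3.141, -0.068, -0.003]
force: [-4.6, -0.2, -0.7]
opening: 0.06
gripper_force: 10.0
```

```bash
python3 - <<'E'
from h import *
im=robot.read_camera("side"); cv2.imwrite("pics/s6.png",cv2.resize(im[80:420,60:400],(600,600)))
E
```

```text
(no output)
```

View pics/s6.png

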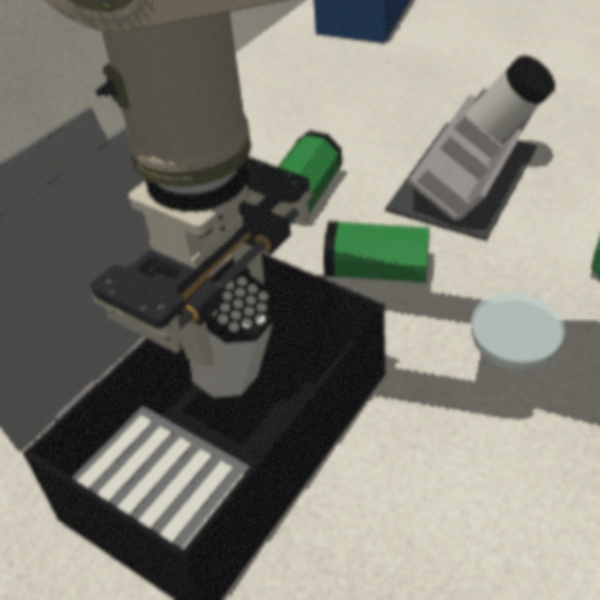

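It is turning upright against the rear wall, with the cap at (240,305) and some tilt left. I'll continue.

play_rows(increments="2 0 0 0 1;4 0 0 0 1;6 0 0 0 1;8 0 0 0 1;10 0 0 0 1;11 0 0 0 1;11 0 0 0 1")

```text
t: 20.85
tool_pos: [0.6129, 0.1803, 0.0816]
orientation: [-3.141, 0.068, -0.001]
force: [-3.0, -0.2, -1.2]
opening: 0.0596
gripper_force: 10.0
```

play_rows(increments="1 0 0 0 1;2 0 0 0 1;3 0 0 0 1;3 0 0 0 1")

```text
t: 21.25
tool_pos: [0.6158, 0.1801, 0.0816]
orientation: [-3.141, 0.068, -0.0]
force: [-3.1, -0.7, -1.9]
opening: 0.06
gripper_force: 10.0
```

play_rows(increments="1 0 0 0 1;2 0 0 0 1;2 0 0 0 1")

```text
t: 21.55
tool_pos: [0.6178, 0.1801, 0.0816]
orientation: [-3.141, 0.068, -0.0]
force: [-3.9, 0.4, -1.0]
opening: 0.06
gripper_force: 10.0
```

play_rows(increments="1 0 0 0 1;2 0 0 0 1;2 0 0 0 1")

```text
t: 21.85
tool_pos: [0.6198, 0.18, 0.0816]
orientation: [-3.141, 0.068, -0.0]
force: [-3.6, -0.3, -0.7]
opening: 0.0601
gripper_force: 10.0
```

```bash
python3 - <<'E'
from h import *
im=robot.read_camera("side"); robot.read_camera("top")
for n in("side","top"):
    for d in robot.landmark_of(n,"canister_center"): 
        if d["centre"][1]>.1: print(n,d["conf"],np.round(d["centre"],4))
s=robot.read_state(); g=s["tool_pos"]+[0,0,.019]
ov=im.copy()
a=np.radians(-2.6); ex=np.array([np.cos(a),np.sin(a),0]); ey=np.array([-ex[1],ex[0],0]); ez=np.array([0,0,1.])
for th,col in((0,(0,255,0)),(.12,(0,0,255))):
    ax=-ex*np.sin(th)+ez*np.cos(th); px=ex*np.cos(th)+ez*np.sin(th)
    for h in(30,-80):
        P=[g+ax*h/1000+(px*np.cos(t)+ey*np.sin(t))*.03247 for t in np.radians(22.5+45*np.arange(8))]
        cv2.polylines(ov,[np.round(proj("side",P)*16).astype(np.int32)],True,col,1,cv2.LINE_AA,4)
cv2.imwrite("pics/s7.png",np.hstack([cv2.resize(x[210:330,130:250],(400,400),interpolation=2) for x in(im,ov)]))
E
```

```text
side 0.69 [0.6069 0.1773 0.0804]
```

View pics/s7.png

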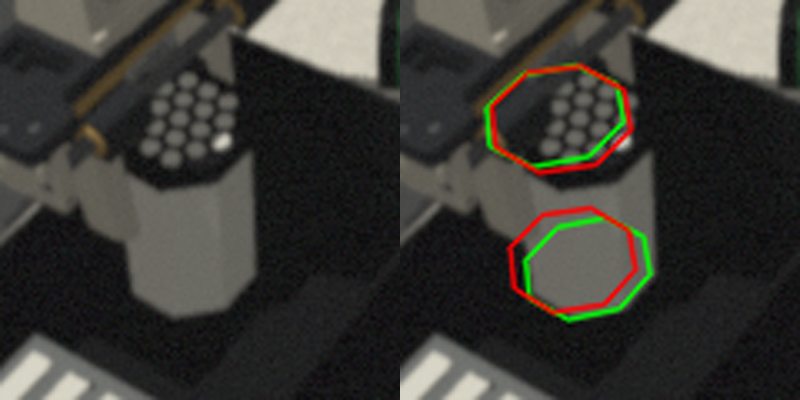

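The foot matches the upright outline, but the cap sits about 30 crop pixels to the right, at (190,120). I'll fit the tilt numerically.

```bash
cat > fit.py <<'E'
from h import *
from scipy.optimize import least_squares
def fit(foot,cap,hd=-2.6,yfix=None,corner=(4,5,6,7)):
    a=np.radians(hd); ex=np.array([np.cos(a),np.sin(a),0]); ey=np.array([-ex[1],ex[0],0]); ez=np.array([0,0,1.])
    def model(p):
        th=p[3]; ax=-ex*np.sin(th)+ez*np.cos(th); px=ex*np.cos(th)+ez*np.sin(th); f=np.array(p[:3])
        F=[f+(px*np.cos(t)+ey*np.sin(t))*.03247 for t in np.radians(22.5+45*np.arange(8))]
        return proj("side",F),proj("side",[f+ax*.11])[0],f,ax
    def res(p):
        F,c,_,_=model(p); D=np.linalg.norm(F[:,None]-np.array(foot)[None],axis=2)
        return np.r_[D.min(0),c-cap,((p[1]-yfix)*500 if yfix else 0)]
    s=robot.read_state()["tool_pos"]
    r=least_squares(res,[s[0],s[1],.02,0.1]); F,c,f,ax=model(r.x)
    print("foot",f.round(4),"tilt deg",np.degrees(r.x[3]).round(1),"grip rel",((s+[0,0,.019]-f)@ax).round(4),((s+[0,0,.019]-f)@np.cross(ey,ax)).round(4),"res",r.fun.round(1))
E
python3 - <<'E'
from fit import *
k=lambda u,v:np.array([130+u*.3,210+v*.3])
s=robot.read_state()["tool_pos"]
foot=[k(134,290),k(175,318),k(230,309),k(256,274)]
fit(foot,k(190,120),yfix=s[1])
E
```

```text
foot [0.6132 0.1804 0.0281] tilt deg 8.2 grip rel 0.0709 0.0169 res [ 0.5  0.5  0.9  0.6 -0.1  0.3  0.2]
```

The fit says the tilt is about 8°, the foot is near the rear wall and about 24 mm up, and the grip is about 17 mm rearward of the axis. Lowered onto its front foot edge, it will therefore right itself. I'll back away from the wall and then lower slowly.

play_rows(increments="-3 0 0 0 1;-8 0 0 0 1;-14 0 0 0 1;-20 0 0 0 1;-25 0 0 0 1;-25 0 4 0 1;-25 0 8 0 1;-25 0 11 0 1;-25 0 13 0 1;-25 0 14 0 1;-25 0 14 0 1")

```text
t: 23.15
tool_pos: [0.5946, 0.181, 0.0673]
orientation: [3.141, -0.068, -0.001]
force: [0.4, 0.2, -3.6]
opening: 0.0597
gripper_force: 10.0
```

play_rows(increments="0 0 1 0 1;0 0 2 0 1;0 0 3 0 1;0 0 4 0 1;0 0 5 0 1;0 0 6 0 1;0 0 6 0 1")

```text
t: 23.85
tool_pos: [0.5969, 0.1812, 0.0639]
orientation: [-3.14, 0.068, -0.008]
force: [1.2, -1.1, 6.9]
opening: 0.0599
gripper_force: 10.0
```

Contact came earlier than predicted. My picture views are used up, so I'll measure from pixels with code.

```bash
cat > seg.py <<'E'
from h import *
def seg(im):
    x0,y0=130,200; g=cv2.cvtColor(im,6)[y0:340,x0:260]
    g=cv2.GaussianBlur(cv2.resize(g,None,fx=4,fy=4,interpolation=2),(0,0),2)
    hsv=cv2.resize(im[y0:340,x0:260],None,fx=4,fy=4)
    return g
E
python3 - <<'E'
from h import *
im=robot.read_camera("side")
cv2.imwrite("pics/raw8.png",im); robot.read_camera("top")
for n in("side","top"):
    for d in robot.landmark_of(n,"canister_center"):
        if d["centre"][1]>.1: print(n,round(d["conf"],2),np.round(d["centre"],4))
    for d in robot.regions_of(n,"canister_center"):
        m=d["pixels"]; v,u=np.nonzero(m); print(n,round(d["conf"],2),u.mean().round(),v.mean().round(),u.min(),u.max(),v.min(),v.max(),m.sum())
        if n=="side" and 130<u.mean()<240 and v.mean()>200:
            c=max(cv2.findContours(m.astype(np.uint8),0,2)[0],key=cv2.contourArea); print(cv2.approxPolyDP(c,1.0,True)[:,0].tolist())
g=cv2.cvtColor(im,6)
for r in range(225,325,5): print(r,' '.join(f"{x:3d}" for x in g[r,150:226:2]))
E
```

```text
side 0.86 [0.585  0.181  0.0612]
side 0.88 416.0 213.0 396 435 184 242 1712
side 0.85 273.0 222.0 243 304 205 239 1898
side 0.79 236.0 172.0 213 253 153 192 1006
side 0.67 201.0 282.0 181 219 244 316 2238
[[204, 244], [200, 244], [191, 253], [191, 261], [181, 273], [185, 289], [185, 293], [182, 296], [184, 310], [195, 316], [210, 314], [219, 301], [218, 260], [216, 252], [214, 249]]
top 0.9 353.0 314.0 326 379 298 330 1469
top 0.83 317.0 151.0 292 342 134 166 1339
top 0.79 284.0 210.0 264 304 184 236 1250
225 100 118 118 119 117 116 117 115 119 115 106  92  93  89  86  86  92  95  93  96  92  88  71  38  24  49  63  51  31  47  67  64  61  33  26  35  22  46
230  91 115 118 117 116 116 118 118 114 118 118  95  90  89  91  92  94  90  90  83  45  28  35  58  81  90  96  92  65  50  48  47  64  55  25  19  26  86
235  46  46  45  58  75  94 110 115 116 117 115 112 117 143 100  91  86  60  29  29  48  63  41  72  93  85  52  49  46  67  86  43  24  21  13  22  18  19
240  28  30  28  30  32  34  45  48  51  67  91 108 112  91  65  33  24  38  58  51  21  14  22  36  50  48  46  61  91  
[... 1830 characters left out ...]
 106 106 106 108 105 107 106 107 105 107 104 100  99  99  98  91  34  21  17
305  15  22  17  22  21  23  25  31  34  31  35  25  26  21  23  20  71 108 105 105 108 105 105 105 106 107 106 104 107 106 100 100  99 101  74  26  21  28
310  21  25  19  27  31  31  32  33  27  27  25  23  19  19  22  25  42  96 104 106 103 106 106 104 103 104 106 106 106 105 103  97  71  29  23  27  28  36
315  71  41  32  35  32  29  27  25  19  20  17  20  21  25  20  21  19  18  29  30  62  90 104 107 105 102 104  99  86  79  59  25  32  31  28  31  33  31
320 118 117 110 108  90  56  38  29  35  38  28  22  28  13  23  14  24  15  17  16  20  13  25  15  26  22  19  23  15  15  30  29  34  28  33  31  33  33
```

```bash
cat > fit2.py <<'E'
from h import *
from scipy.optimize import least_squares
def cross(v,lo,hi,th):   # subpixel crossing along profile
    i=[k for k in range(lo,hi) if (v[k]-th)*(v[k+1]-th)<0]
    return i[0]+(th-v[i[0]])/(v[i[0]+1]-v[i[0]]) if len(i)==1 else None
def fit2(im,uR,vB,floor=True,hd=-2.6):
    g=cv2.GaussianBlur(cv2.cvtColor(im,6),(0,0),.7).astype(float); hull=[];cap=[]
    for r in range(vB-40,vB-15,2):
        c=cross(g[r],uR-8,uR+8,62)
        if c: hull.append((c,r))
    for u in range(uR-34,uR-1,2):
        c=cross(g[:,u],vB-14,vB+6,65)
        if c: hull.append((u,c))
        c=cross(g[:,u],vB-52,vB-26,65)
        if c and u>uR-22: cap.append((u,c))
    hull,cap=np.array(hull),np.array(cap)
    a=np.radians(hd); ex=np.array([np.cos(a),np.sin(a),0]); ey=np.array([-ex[1],ex[0],0]); ez=np.array([0,0,1.])
    s=robot.read_state()["tool_pos"]
    def geo(p):
        x,y,th,c,z=p; ax=-ex*np.sin(th)+ez*np.cos(th); px=ex*np.cos(th)+ez*np.sin(th)
        o=[(px*np.cos(t)+ey*np.sin(t))*.03247 for t in np.radians(22.5+45*np.arange(8))]
        f=np.array([x,y,0]); f[2]=z+.03*abs(np.sin(th))
        return f,ax,px,proj("side",[f+q for q in o]).astype(np.float32),proj("side",[f+q+ax*(.11-c) for q in o]).astype(np.float32)
    def res(p):
        f,ax,px,F,C=geo(p); H=cv2.convexHull(np.vstack([F,C])); C=cv2.convexHull(C)
        return np.r_[[cv2.pointPolygonTest(H,tuple(map(float,q)),True) for q in hull],[cv2.pointPolygonTest(C,tuple(map(float,q)),True) for q in cap],(p[1]-s[1])*300,(p[3]-.012)*100,(p[4]-.005)*(3000 if floor else 0)]
    for th0 in(0,.12):
        r=least_squares(res,[s[0]-.01,s[1],th0,.012,.005 if floor else .02],diff_step=1e-3,x_scale=[.01,.01,.05,.01,.01],loss="soft_l1")
        f,ax,px,_,_=geo(r.x); d=s+[0,0,.019]-f
        print(len(hull),len(cap),"p",r.x.round(4),"tilt",np.degrees(r.x[2]).round(1),"along",(d@ax).round(4),"off",(d@px).round(4),"rms",np.sqrt(np.mean(r.fun**2)).round(2))
E
python3 - <<'E'
from fit2 import *
im=cv2.imread("pics/raw8.png"); fit2(im,218,316); fit2(im,218,316,False)
E
```

```text
29 3 p [0.5917 0.181  0.093  0.0102 0.005 ] tilt 5.3 along 0.0744 off 0.0121 rms 0.1
29 3 p [0.5917 0.181  0.0931 0.0102 0.005 ] tilt 5.3 along 0.0744 off 0.0121 rms 0.1
29 3 p [0.5912 0.1815 0.0923 0.0105 0.006 ] tilt 5.3 along 0.0734 off 0.0125 rms 0.1
29 3 p [0.5912 0.1815 0.0923 0.0105 0.006 ] tilt 5.3 along 0.0734 off 0.0125 rms 0.1
```

The fit is good: tilt 5.3° with the front foot edge on the floor. I'll loosen the grip and press gently so it settles flat within the fingers.

play_rows(increments="0 0 0 0 1;0 0 1 0 1;0 0 2 0 1;0 0 2 0 1;0 0 2 0 1;0 0 2 0 1", force=4)

```text
t: 24.75
tool_pos: [0.5966, 0.1811, 0.0615]
orientation: [-3.14, 0.068, -0.007]
force: [3.5, -2.5, 4.9]
opening: 0.0599
gripper_force: 4.0
```

```bash
python3 - <<'E'
from fit2 import *
im=robot.read_camera("side"); robot.regions_of
cv2.imwrite("pics/raw9.png",im)
for d in robot.regions_of("side","canister_center"):
    v,u=np.nonzero(d["pixels"])
    if 130<u.mean()<240 and v.mean()>200: print(u.max(),v.max()); fit2(im,u.max(),v.max())
E
```

```text
218 316
28 4 p [0.5917 0.181  0.0779 0.0101 0.005 ] tilt 4.5 along 0.0725 off 0.0106 rms 0.13
28 4 p [0.5917 0.181  0.078  0.0101 0.005 ] tilt 4.5 along 0.0725 off 0.0106 rms 0.13
```

play_rows(increments="1 0 0 0 1;2 0 0 0 1;3 0 0 0 1;4 0 0 0 1;5 0 0 0 1;6 0 0 0 1;6 0 0 0 1")

```text
t: 25.55
tool_pos: [0.6001, 0.1809, 0.059]
orientation: [3.141, -0.068, -0.002]
force: [0.7, 0.1, 1.0]
opening: 0.0598
gripper_force: 4.0
```

```bash
python3 - <<'E'
from fit2 import *
im=robot.read_camera("side")
for d in robot.regions_of("side","canister_center"):
    v,u=np.nonzero(d["pixels"])
    if 130<u.mean()<240 and v.mean()>200: print(u.max(),v.max()); fit2(im,u.max(),v.max())
E
```

```text
219 317
28 7 p [0.5917 0.1808 0.0278 0.0109 0.005 ] tilt 1.6 along 0.0719 off 0.0104 rms 2.6
28 7 p [0.5917 0.1808 0.0279 0.0109 0.005 ] tilt 1.6 along 0.0719 off 0.0104 rms 2.6
```

It is now about 1.6° from upright. I'll release slowly, then raise.

play_rows(increments="0 0 0 0 0.3;0 0 0 0 0.1;0 0 0 0 -0.1;0 0 0 0 -0.3;0 0 0 0 -0.5;0 0 0 0 -0.7;0 0 0 0 -1;0 0 0 0 -1")

```text
t: 26.45
tool_pos: [0.6008, 0.1808, 0.0598]
orientation: [-3.141, 0.068, -0.0]
force: [0.2, 0.1, 0.9]
opening: 0.0873
gripper_force: 0.0
```

```bash
python3 - <<'E'
from fit2 import *
im=robot.read_camera("side")
for d in robot.regions_of("side","canister_center"):
    v,u=np.nonzero(d["pixels"])
    if 130<u.mean()<240 and v.mean()>200: print(u.max(),v.max()); fit2(im,u.max(),v.max())
E
```

```text
219 317
30 10 p [0.5918 0.1807 0.0174 0.0097 0.005 ] tilt 1.0 along 0.0731 off 0.0102 rms 2.9
30 10 p [0.5918 0.1807 0.0173 0.0097 0.005 ] tilt 1.0 along 0.0731 off 0.0102 rms 2.9
```

Upright and released. I'll raise the gripper straight up, then away towards the robot.

play_rows(increments="0 0 0 0 -1;0 0 -5 0 -1;0 0 -15 0 -1;0 0 -30 0 -1;0 0 -50 0 -1;0 0 -75 0 -1;0 0 -100 0 -1;0 0 -125 0 -1;0 0 -150 0 -1;-10 0 -170 0 -1;-40 0 -180 0 -1;-80 0 -180 0 -1;-110 0 -180 0 -1;-140 0 -180 0 -1;-160 0 -180 0 -1;-160 0 -180 0 -1;-160 0 -180 0 -1")

```text
t: 28.25
tool_pos: [0.4414, 0.188, 0.2412]
orientation: [-3.14, 0.067, -0.004]
force: [0.3, -0.1, -0.3]
opening: 0.093
gripper_force: 0.0
```

```bash
python3 - <<'E'
from fit2 import *
im=robot.read_camera("side"); robot.read_camera("top")
for n in("side","top"):
    for q in("canister_center","bay","lid_lip","jar_center","beaker_center","dish_center"):
        for d in robot.landmark_of(n,q)[:4]: print(n,q,round(d["conf"],2),np.round(d["centre"],3))
for d in robot.regions_of("side","canister_center"):
    v,u=np.nonzero(d["pixels"])
    if 130<u.mean()<240 and v.mean()>200: print(u.min(),u.max(),v.min(),v.max()); fit2(im,u.max(),v.max())
print(robot.read_state()["force"],robot.read_state()["dq"].round(3))
E
```

```text
side canister_center 0.93 [0.59  0.179 0.059]
side canister_center 0.82 [ 0.323 -0.18   0.032]
side canister_center 0.67 [ 0.564 -0.026  0.029]
side bay 0.73 [ 0.386 -0.008  0.008]
side bay 0.72 [0.568 0.176 0.004]
side lid_lip 0.98 [0.718 0.224 0.281]
side lid_lip 0.26 [ 0.538 -0.226 -0.001]
side jar_center 0.76 [ 0.515 -0.281  0.089]
side jar_center 0.47 [0.569 0.174 0.006]
side dish_center 0.89 [ 0.387 -0.005  0.006]
top canister_center 0.95 [0.592 0.179 0.058]
top canister_center 0.88 [ 0.566 -0.02   0.029]
top canister_center 0.71 [ 0.706 -0.103  0.032]
top canister_center 0.61 [ 0.324 -0.178  0.03 ]
top bay 0.68 [0.566 0.183 0.001]
top lid_lip 0.92 [0.713 0.224 0.284]
top jar_center 0.72 [ 0.513 -0.287  0.086]
top beaker_center 0.9 [0.779 0.042 0.041]
top dish_center 0.93 [ 0.39  -0.005  0.009]
172 218 242 317
27 5 p [0.5911 0.1819 0.0253 0.0472 0.005 ] tilt 1.4 along 0.2566 off -0.144 rms 1.11
27 5 p [0.5911 0.1819 0.0245 0.0472 0.005 ] tilt 1.4 along 0.2565 off -0.1442 rms 1.11
[ 0.35236755 -0.18631933  0.71861023] [-0.001 -0.002 -0.     0.001  0.001  0.001]
```

The canister stands at (0.591, 0.179, 0.059), about 21 mm from the bay's centre. The lid is open and everything else is in place.

```bash
python3 -c "
from plant import robot
print(robot.close_job())"
```

```text
the job is handed in; nothing more can be done
None
```

The job is handed in at about 29 s of the 67 s allowed, though the hand-in returned no verdict: by the last camera measurements the lid stays open by itself at about 1.9 rad, the canister stands released and within about 2° of upright in the bay about 21 mm from its centre, and the jar, beaker and dish are where they were.

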